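# Seat the spacer blocks in their magazine and bolt them in

## Task

Push the row of four touching spacer blocks along the channel as one train, from its tail, until it is fully home against the blue end stop; then push the red knob to slide the bolt all the way across behind the row, and take the hand away. Only push: do not lift any block out of the channel and do not let the row come apart. Leave the wrench, the yellow bottle and the steel jaw where they are.

Things in the scene. Friction and masses are not known exactly. Their poses are not given: they have to be found in the camera images.
- rail: the magazine, fixed to the bench: aluminium channel with a blue end stop. Origin on the bench under the channel's middle line; x runs along the channel to the stop, y to the bolt's (robot's) side, z up. Plate 62 mm wide, x = -170 to +150 mm. Channel floor 10 mm above the bench, 37 mm wide between lips 8 mm thick, lip tops 24 mm above the bench; open at the -x end.
- rail_stop (a point): middle of the end stop's face, on the channel floor (10 mm above the bench), at x = +130 mm of rail; the stop's top is 50 mm above the bench. With the row home, the block centres lie at x = 113, 79, 45 and 11 mm of rail and the row's tail face at x = -6 mm.
- bolt (a joint): sliding bolt: m travelled, 0 = drawn back, channel free; 0.030 = fully across. Slides to -y of rail at x = -18 mm: a 12 mm wide steel bar, top 20 mm above the bench, that crosses the channel 6 mm behind the tail of a row that is home (it butts on a block if the row is not home). Starts 0 to 5 mm out, stays where left, friction about 2 N.
- bolt_knob (a point): centre of the top of the bolt's red knob, an upright round post 18 mm in diameter, from the bolt bar (20 mm above the bench) to 52 mm above the bench. At x = -18, y = +70 mm of rail with the bolt drawn back (0), y = +40 mm with it fully across. The bar ends 12 mm behind the knob's axis (+y side).
- block_dark: dark steel spacer block with a small dark dot (bore) on top, loose, 34 mm long, 34 mm wide, 38 mm high, about 280 g. Origin: centre of its underside. The four blocks stand in the channel in one touching row, in any order, sides along the channel; the row starts 50 to 110 mm short of the stop.
- block_brass: yellow brass spacer block with a small dark dot (bore) on top, loose, 34 mm long, 34 mm wide, 38 mm high, about 290 g. Origin: centre of its underside.
- block_copper: reddish copper spacer block with a small dark dot (bore) on top, loose, 34 mm long, 34 mm wide, 38 mm high, about 300 g. Origin: centre of its underside.
- block_white: white plastic spacer block with a small dark dot (bore) on top, loose, 34 mm long, 34 mm wide, 38 mm high, about 100 g. Origin: centre of its underside.
- wrench: bystander: steel wrench about 150 mm long lying on the bench on the far side (-y) of the magazine, 80 mm or more from the channel's middle. Origin: under its middle.
- cleaner: bystander: small yellow bottle, 38 mm across, 85 mm high, standing on the far side (-y) of the magazine. Origin: centre of its underside.
- jaw: bystander: stepped steel grip jaw, 46 x 30 mm, 33 mm high, on the robot's side (+y) of the magazine, near the stop's end. Origin: centre of its underside.
There are look-alikes about, which are no part of the job. Of the things that look like the block_white, the largest one is meant. Leave any purple look-alike of the block_dark alone.

How it is judged:
On the way, in this order (a step that is already met when the one before it is completed fails the run):
1. the row of blocks is home against the stop, the bolt still drawn back (x of block_dark in the frame of rail between 0.007 and 0.118 m and x of block_brass in the frame of rail between 0.007 and 0.118 m and x of block_copper in the frame of rail between 0.007 and 0.118 m and x of block_white in the frame of rail between 0.007 and 0.118 m and y of block_dark in the frame of rail between -0.005 and 0.005 m and z of each of block_dark, block_brass, block_copper, block_white in the frame of rail below 0.0125 m and angle between each of block_dark, block_brass, block_copper, block_white's own z axis and vertical below 0.1 rad and y of block_brass in the frame of rail between -0.005 and 0.005 m and y of block_copper in the frame of rail between -0.005 and 0.005 m and y of block_white in the frame of rail between -0.005 and 0.005 m and value of joint bolt below 0.012 m), for 0.2 s.
2. the bolt is across behind the row (x of each of block_dark, block_brass, block_copper, block_white in the frame of rail above 0.007 m and value of joint bolt above 0.026 m), for 0.2 s.
At the end, for the whole second after the job is handed in: all four blocks stand flat in the channel, at rest, the row home within 4 mm of the stop (no block's centre farther back than x = 7 mm of the rail), and the bolt is at least 26 of its 30 mm across (all of step 2 and x of each of block_dark, block_brass, block_copper, block_white in the frame of rail below 0.118 m and y of block_dark in the frame of rail between -0.005 and 0.005 m and z of each of block_dark, block_brass, block_copper, block_white in the frame of rail below 0.0125 m and angle between each of block_dark, block_brass, block_copper, block_white's own z axis and vertical below 0.1 rad and y of block_brass in the frame of rail between -0.005 and 0.005 m and y of block_copper in the frame of rail between -0.005 and 0.005 m and y of block_white in the frame of rail between -0.005 and 0.005 m and linear speed of each of block_dark, block_brass, block_copper, block_white below 0.01 m/s); the robot touches nothing.
It fails at once if a block is lifted more than 6 mm off the channel floor, or tipped (z of any of block_dark, block_brass, block_copper, block_white in the frame of rail above 0.016 m or angle between any of block_dark, block_brass, block_copper, block_white's own z axis and vertical above 0.3 rad).
It fails at once if the row comes apart (gaps of more than 12 mm in all) (horizontal distance between block_dark and block_brass above 0.115 m or horizontal distance between any of block_dark, block_brass and block_copper above 0.115 m or horizontal distance between any of block_dark, block_brass, block_copper and block_white above 0.115 m).
It fails at once if the bolt is pushed across before the row is home (value of joint bolt above 0.015 m and x of any of block_dark, block_brass, block_copper, block_white in the frame of rail below 0.004 m).
It fails at once if a bystander is moved more than 20 mm or tipped (distance of any of wrench, cleaner, jaw from where it was at the start of the episode above 0.02 m or angle between cleaner's own z axis and vertical above 0.5 rad).
It also fails if it takes over 43 s, if anything falls off the work surface, if the arm or the gripper's body presses on something with over 40 N, if the wrist force passes 120 N, or if a joint passes its speed limit or range.

## Robot

A 6-joint arm with a two-finger parallel gripper is mounted at the origin on the work surface. World frame = base frame: x ahead of the robot, y to its left, z up, the work surface at z = 0. Lengths are in m, angles in rad, forces in N, time in s.
With the tool pointing down it reaches from about 0.25 to 0.775 m from the base axis. Payload 4 kg.
Tool frame: the origin (TCP) lies midway between the tips of the shut fingers; the grasp point (between the pads) lies 19 mm behind it; z points along the fingers, y is the direction in which the jaws open and shut (so a half turn about z gives the same grasp; the last joint's range is limited). The gripper opens to 94 mm and grips with 3 to 60 N. Pads are 16 mm wide; open, the fingers measure 119 mm over their backs; the gripper's body (75 mm by 177 mm) begins 78 mm behind the grasp point.
Start: joints at [-1.36, 0.087, 1.371, -0, 1.684, -0.103], TCP at [0.17, -0.523, 0.206] pointing down, gripper open.
Joint ranges: [-3.1, 3.1], [-0.76, 2.03], [0.27, 2.55], [-1.08, 4.22], [0.17, 2.65], [-2.57, 2.57]. Speed limits (rad/s): [2.79, 2.79, 3.14, 3.14, 3.14, 3.14].

## Interface

Orientations are given as [roll, pitch, yaw] about the fixed x, y, z axes, in that order (R = Rz(yaw) Ry(pitch) Rx(roll)).
In Python, from bench import robot gives the robot as it stands.
- The arm moves only by the tool drive_tool, never from a script. Its argument "series" is a list that holds one entry, the list of rows, each a list of 7 numbers: the turn, a rotation vector about the tool's x, y, z in rad, then the shift along the tool's x, y, z in cm, then the opening in per cent of the stroke, from 0 (shut) to 100 (fully open). In form: [[[rx, ry, rz, tx, ty, tz, fingers], ...]]. A call has 1 to 20 rows; each row is the pose to reach, as a shift and turn from the pose measured when the call began, along the tool's axes at that moment; what a row does not reach only later rows make up. A row lasts 1/10 s, in which the tool goes at most 50 mm and 8.59 degrees, less where a joint would pass 70% of its speed; a pose out of reach is approached as far as the arm can. A call with a gripper value outside its range is refused whole. The fingers move at their own pace and stop on an object; the grip force is fixed at half the most. Time passes only in rows, so rows that repeat a pose let the fingers close. It gives the time, the measured TCP pose, the force and the opening at its end, in the units of the state.
- robot.get_obs(): the state, without advancing time (a new reading comes with each control period).
- robot.snapshot(name): name is "side" or "top" or "wrist"; returns a dict with "img" (420x560x3 uint8, blue, green, red), "depth" (420x560 float32, m along the optical axis (not along the pixel's ray), 0 where there is no reading), "vertical_fov" (degrees; the focal length in pixels is half the picture's height over the tangent of half this angle, whatever the lens; pixels are square), "cx", "cy" (the principal point, pixels), "rvec" (rotation vector, rad) and "tvec" (3), from world to camera coordinates, as OpenCV has them. Camera axes: x right, y down, z forward; pixel columns grow to the right and rows downward; lengths in m; the calibration is good to about 2 mm. A picture is of the moment at which its call begins.
- robot.close_job(): hands the job in, once; it reports no verdict.
The state is a dict: "time": time; "joint_positions": joint angles; "qvel": joint speeds; "joint_torque": joint torques, N m; "tool_pos": TCP position; "ee_rot": TCP orientation; "wrist_force": force on the tool from outside, world axes, zero at the start; "wrist_torque": the same for the moment, N m; "width": finger opening in m.
Only numpy, scipy, OpenCV 4.12 (cv2) and the standard library are available. Lean on these libraries where they do the work, as an engineer would, in place of code of your own. Each camera call takes 0.05 s, during which the arm holds its last target.

## Working session

There is one attempt and no reset: what is moved stays moved. The work goes in short steps, Python scripts to look and compute and a tool call to move; the robot and the scene stay as the last step left them, time stands still between calls to the robot, and variables do not carry over. Pictures are saved under pics/ and viewed, and the job is handed in when it is done.

Besides the shell and the picture viewer there is one more tool, called after "Emit:" as name(argument=value, ...), one argument or row to a line, values as JSON. drive_tool: Moves the arm, as the interface text tells. Its arguments: {"type":"object","properties":{"series":{"type":"array","items":{"type":"array","items":{"type":"array","items":{"type":"number"}}}}},"required":["series"]}

```bash
ls; mkdir -p pics; cat > h.py <<'E'
import numpy as np, cv2, pickle
from bench import robot
def snap(n,tag):
    s=robot.snapshot(n); pickle.dump(s,open(f'pics/{tag}.pkl','wb')); cv2.imwrite(f'pics/{tag}.png',s['img']); return s
def load(tag): return pickle.load(open(f'pics/{tag}.pkl','rb'))
def K(s):
    f=210/np.tan(np.radians(s['vertical_fov'])/2); return f
def ray(s,u,v):
    R=cv2.Rodrigues(np.array(s['rvec'],float))[0]; t=np.array(s['tvec'],float).ravel()
    d=R.T@np.array([(u-s['cx'])/K(s),(v-s['cy'])/K(s),1.]); return -R.T@t,d
def atz(s,u,v,z):
    o,d=ray(s,u,v); return o+d*(z-o[2])/d[2]
def dep(s,u,v):
    o,d=ray(s,u,v); return o+d*s['depth'][int(round(v)),int(round(u))]
def proj(s,P):
    R=cv2.Rodrigues(np.array(s['rvec'],float))[0]; t=np.array(s['tvec'],float).ravel()
    c=R@np.array(P,float)+t; return c[:2]/c[2]*K(s)+[s['cx'],s['cy']]
E
python3 - <<'E'
from h import *
print(robot.get_obs())
for n in('top','side','wrist'):
    s=snap(n,n+'0'); print(n,s['vertical_fov'],s['cx'],s['cy'],s['rvec'],s['tvec'],ray(s,280,210))
E
```

```text
pics
{'time': 0.0, 'joint_positions': array([-1.36006426e+00,  8.79330592e-02,  1.37223129e+00, -4.40810193e-05,
        1.68357133e+00, -1.03095061e-01]), 'qvel': array([ 1.16381678e-03, -3.18812875e-03, -2.62386714e-05,  8.05716763e-04,
       -1.46474038e-03, -1.47614312e-04]), 'joint_torque': array([-3.65308470e-04, -3.40176451e+01, -3.02429116e+01,  7.17291771e-02,
        3.31246108e-02, -1.74537199e-04]), 'tool_pos': array([ 0.16965627, -0.52261536,  0.20432781]), 'ee_rot': array([-3.13945650e+00, -1.76964982e-04,  3.13822025e-01]), 'wrist_force': array([0.1845242 , 0.38954612, 0.17191053]), 'wrist_torque': array([ 0.02354809, -0.0202159 , -0.03302008]), 'width': 0.09396978281392486}
top 57.3151743340221 284.9002438827634 210.93398185681903 [ 2.2015464  -2.17432311  0.1192463 ] [0.01227824 0.60115589 0.65193746] (array([0.54244486, 0.03470027, 0.70079318]), array([ 0.08861253, -0.00926863, -0.99610765]))
side 45.51211344583711 279.81024178397365 212.9766309160177 [ 2.21563148 -0.06584119  0.0324924 ] [-0.57799819  0.11071748  0.64155512] (array([ 0.55068138, -0.47928372,  0.47431043]), array([ 0.04777453,  0.80088041, -0.59694528]))
wrist 70.8631152936958 278.9974152287968 210.4139411128261 [-2.35985637  1.71326869  0.23488027] [-0.54821557 -0.0276788   0.39312674] (array([ 0.24388133, -0.49818235,  0.38495624]), array([-0.25115565, -0.08271213, -0.96441332]))
```

View pics/top0.png

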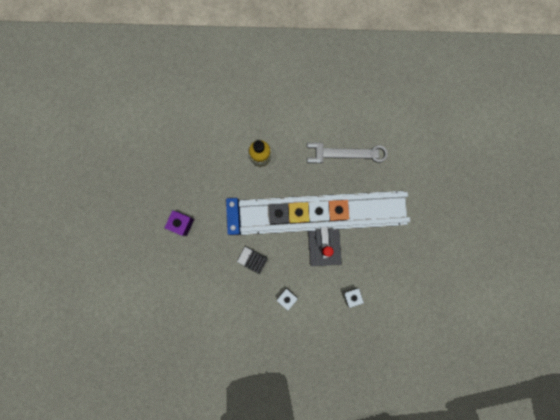

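View pics/side0.png

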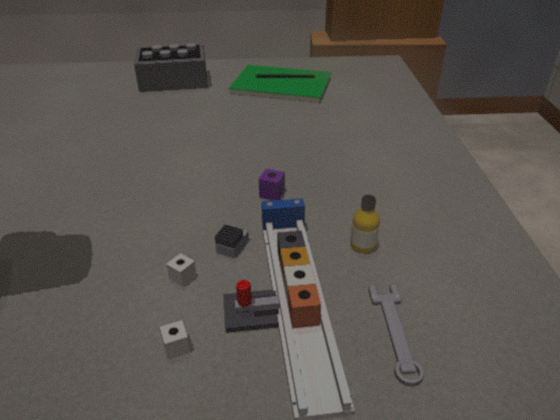

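View pics/wrist0.png

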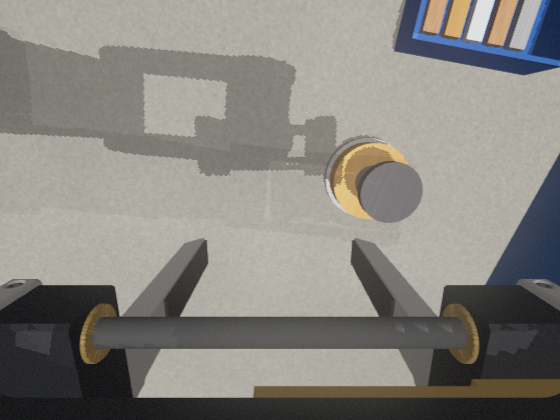

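The top view shows the channel with its stop at (233,216) and the open end at (407,209). The row from the stop is dark (279,213), brass (299,212), white (319,211) and copper (339,210), so copper is the tail. The knob is at (328,252).
- **White candidates:** (319,211) is in the row and larger. (287,299) and (354,297) are loose and smaller.
- **Dark candidates:** (279,213) is in the row. (178,222) is the purple one, to be left alone.

I'll check these in a close crop.

```bash
python3 - <<'E'
from h import *
s=load('top0'); im=s['img'][180:310,220:420]; cv2.imwrite('pics/c1.png',cv2.resize(im,None,fx=4,fy=4,interpolation=cv2.INTER_CUBIC))
s=load('side0'); im=s['img'][190:410,210:360]; cv2.imwrite('pics/c2.png',cv2.resize(im,None,fx=2.7,fy=2.7,interpolation=cv2.INTER_CUBIC))
E
```

```text
(no output)
```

View pics/c1.png

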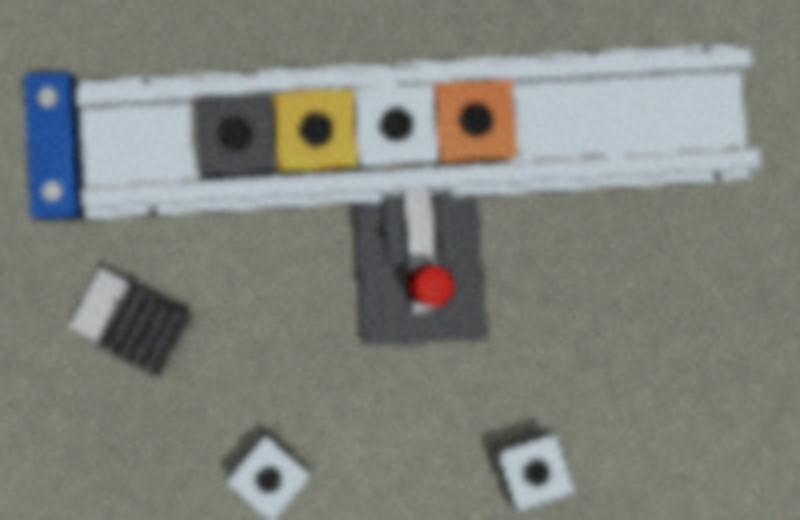

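View pics/c2.png

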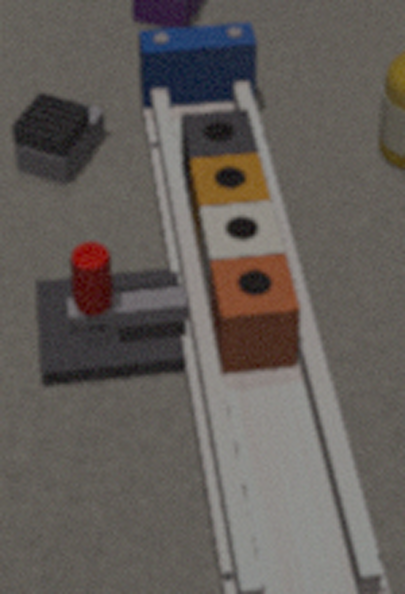

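```bash
cat > m.py <<'E'
from h import *
s=load('top0'); f=lambda x,y,z: atz(s,220+x/4-.375,180+y/4-.375,z)
P={}
for n,x,y,z in [('dark',235,133,.048),('brass',317,129,.048),('white',397,124,.048),('copper',477,119,.048),('knob',433,285,.052),('s1',47,97,.05),('s2',52,190,.05),
 ('tailfar',513,81,.048),('tailnear',516,158,.048),('stopfacefar',74,74,.05),('stopfacenear',79,216,.05),('endfar_out',750,47,.024),('endnear_out',760,178,.024),('endfar_in',747,68,.024),('endnear_in',750,152,.024),('stfar_out',78,83,.024),('stnear_out',84,217,.024)]:
    P[n]=f(x,y,z); print(n,P[n].round(4))
B=np.array([P[k] for k in('dark','brass','white','copper')])
d=(B[0]-B[3])[:2]; print('pitch',np.linalg.norm(d)/3,'yaw',np.arctan2(d[1],d[0]))
e=((P['stfar_out']+P['stnear_out'])-(P['endfar_out']+P['endnear_out']))[:2]/2; print('rail yaw',np.arctan2(e[1],e[0]),np.linalg.norm(e))
for n,u,v in [('dark',279,213),('copper',339,210),('knob',328,251.5),('stop',233,212),('floor',375,209)]: print('dep',n,dep(s,u,v).round(4))
t=load('side0')
for n,x,y,z in [('dark',219,131,.048),('brass',230,177,.048),('white',242,228,.048),('copper',254,282,.048),('knob',91,254,.052),('stopR',163,37,.05),('stopL',234,31,.05)]:
    print('side',n,atz(t,210+x/2.7-.3,190+y/2.7-.3,z).round(4))
E
python3 m.py
```

```text
dark [0.5956 0.0313 0.048 ]
brass [ 0.5977 -0.0036  0.048 ]
white [ 0.6003 -0.0378  0.048 ]
copper [ 0.603  -0.0721  0.048 ]
knob [ 0.5321 -0.0528  0.052 ]
s1 [0.6097 0.1113 0.05  ]
s2 [0.5702 0.1083 0.05  ]
tailfar [ 0.6195 -0.0876  0.048 ]
tailnear [ 0.5864 -0.0888  0.048 ]
stopfacefar [0.6196 0.1001 0.05  ]
stopfacenear [0.5594 0.0967 0.05  ]
endfar_out [ 0.6392 -0.1986  0.024 ]
endnear_out [ 0.5806 -0.2022  0.024 ]
endfar_in [ 0.6297 -0.1971  0.024 ]
endnear_in [ 0.5921 -0.1979  0.024 ]
stfar_out [0.6188 0.1009 0.024 ]
stnear_out [0.5597 0.097  0.024 ]
pitch 0.03457701131924345 yaw 1.642103703400857
rail yaw 1.6397266854167327 0.3000223143441694
dep dark [0.5952 0.0303 0.0505]
dep copper [ 0.6017 -0.072   0.05  ]
dep knob [ 0.5311 -0.0527  0.0547]
dep stop [0.5956 0.1079 0.0527]
dep floor [ 0.6079 -0.1436  0.012 ]
side dark [0.5954 0.0292 0.048 ]
side brass [ 0.598  -0.0048  0.048 ]
side white [ 0.6005 -0.0393  0.048 ]
side copper [ 0.6027 -0.0728  0.048 ]
side knob [ 0.5327 -0.0557  0.052 ]
side stopR [0.5713 0.1068 0.05  ]
side stopL [0.6097 0.11   0.05  ]
```

```bash
python3 - <<'E'
from h import *
s=load('wrist0')
for n,u,v in [('cap',388,190),('crate',470,35),('crate rim',420,45),('blue R',540,200),('blue low',505,270)]: print(n,dep(s,u,v).round(3))
from scipy.spatial.transform import Rotation as R
o=robot.get_obs(); R0=R.from_euler('xyz',o['ee_rot']); 
e=np.array([-.0702,.9975,0]); O=np.array([.5992,-.0307,0])
for x,z in [(-.092,.12),(-.092,.022)]:
    T=O+x*e; T[2]=z; Rt=R.from_euler('xyz',[np.pi,0,1.641])
    print(T,'turn',(R0.inv()*Rt).as_rotvec().round(4),'shift cm',(R0.inv().apply(T-o['tool_pos'])*100).round(2))
E
```

```text
cap [ 0.222 -0.615  0.106]
crate [ 0.405 -0.668  0.016]
crate rim [ 0.371 -0.613  0.037]
blue R [ 0.297 -1.42  -0.603]
blue low [ 0.03  -1.421 -0.585]
[ 0.6056584 -0.12247    0.12     ] turn [-1.3000e-03 -1.3000e-03 -1.3272e+00] shift cm [ 53.82 -24.6    8.51]
[ 0.6056584 -0.12247    0.022    ] turn [-1.3000e-03 -1.3000e-03 -1.3272e+00] shift cm [ 53.82 -24.58  18.31]
```

Emit:
drive_tool(
  series=[
    [[0, 0, -0.15, 4, -1.8, 0, 0], [0, 0, -0.3, 8, -3.7, 0, 0], [0, 0, -0.45, 12.5, -5.7, 0, 0], [0, 0, -0.6, 17, -7.8, 0, 0], [0, 0, -0.75, 21.5, -9.8, 1, 0], [0, 0, -0.9, 26, -11.9, 2, 0], [0, 0, -1.05, 30.5, -13.9, 3, 0], [0, 0, -1.2, 35, -16, 4, 0], [0, 0, -1.327, 39.5, -18.1, 5, 0], [0, 0, -1.327, 44, -20.1, 6, 0], [0, 0, -1.327, 48.5, -22.2, 7, 0], [0, 0, -1.327, 51.5, -23.5, 8, 0], [0, 0, -1.327, 53.8, -24.6, 8.5, 0], [0, 0, -1.327, 53.8, -24.6, 8.5, 0], [0, 0, -1.327, 53.8, -24.6, 8.5, 0]],
  ],
)

```text
time: 1.65
tool_pos: [0.6051, -0.1224, 0.1193]
ee_rot: [-3.14, -0.002, 1.642]
wrist_force: [0.4, -0.3, -1.0]
width: 0.0008
```

```bash
python3 - <<'E'
from h import *
from scipy.spatial.transform import Rotation as R
o=robot.get_obs();print(o['time'],o['tool_pos'],o['ee_rot'],o['wrist_force'],o['width'])
R0=R.from_euler('xyz',o['ee_rot']); 
e=np.array([-.0702,.9975,0]); O=np.array([.5992,-.0307,0])
for x,z in [(-.092,.022),(-.016,.022)]:
    T=O+x*e; T[2]=z; Rt=R.from_euler('xyz',[np.pi,0,1.641])
    print(T,'turn',(R0.inv()*Rt).as_rotvec().round(4),'shift cm',(R0.inv().apply(T-o['tool_pos'])*100).round(2))
snap('wrist','wrist1'); snap('top','top1'); s=snap('side','side1')
E
```

```text
1.65 [ 0.6050571  -0.12239095  0.1193396 ] [-3.13953289e+00 -1.60067342e-03  1.64177394e+00] [ 0.4390797  -0.33308986 -0.97130915] 0.000798738039990044
[ 0.6056584 -0.12247    0.022    ] turn [-0.0021 -0.0016  0.0008] shift cm [-0.03  0.08  9.73]
[ 0.6003232 -0.04666    0.022    ] turn [-0.0021 -0.0016  0.0008] shift cm [7.57 0.08 9.75]
```

View pics/wrist1.png

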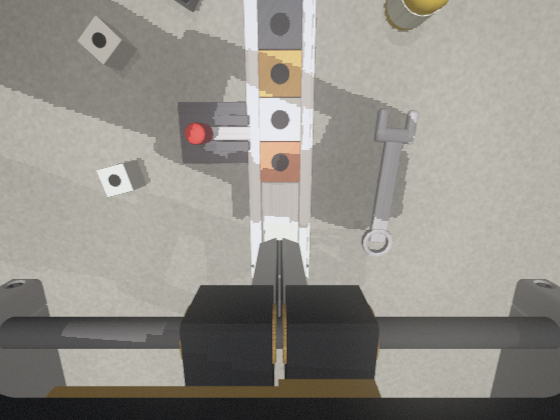

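View pics/side1.png

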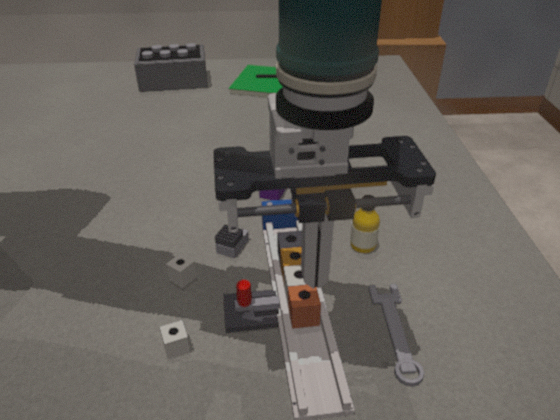

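The tool is centred over the channel (fingertips at (280,245), channel middle at column 280) with clear floor behind the copper block. I'll descend and start the push.

Emit:
drive_tool(
  series=[
    [[0, 0, 0, 0, 0.08, 3, 0], [0, 0, 0, 0, 0.08, 6, 0], [0, 0, 0, 0, 0.08, 8.5, 0], [0, 0, 0, 0, 0.08, 9.7, 0], [0, 0, 0, 0.5, 0.08, 9.7, 0], [0, 0, 0, 1, 0.08, 9.7, 0], [0, 0, 0, 1.5, 0.08, 9.7, 0], [0, 0, 0, 1.8, 0.08, 9.7, 0], [0, 0, 0, 2.1, 0.08, 9.7, 0], [0, 0, 0, 2.4, 0.08, 9.7, 0], [0, 0, 0, 2.7, 0.08, 9.7, 0], [0, 0, 0, 3, 0.08, 9.7, 0], [0, 0, 0, 3.3, 0.08, 9.7, 0], [0, 0, 0, 3.6, 0.08, 9.7, 0], [0, 0, 0, 4, 0.08, 9.7, 0]],
  ],
)

```text
time: 3.3
tool_pos: [0.6034, -0.0858, 0.0242]
ee_rot: [3.14, 0.003, 1.638]
wrist_force: [0.7, -4.9, -0.1]
width: 0.0001
```

```bash
python3 - <<'E'
from h import *
o=robot.get_obs();print(o['time'],o['tool_pos'],o['ee_rot'],o['wrist_force'],o['width'])
d=o['tool_pos']-[.5992,-.0307,0];print('rail x',d@[-.0702,.9975,0],'y',d@[-.9975,-.0702,0])
s=snap('side','side2');snap('wrist','wrist2')
cv2.imwrite('pics/c3.png',cv2.resize(s['img'][190:410,210:360],None,fx=2.7,fy=2.7,interpolation=cv2.INTER_CUBIC))
E
```

```text
3.3 [ 0.60343407 -0.08580067  0.02418737] [3.14045534e+00 2.94872391e-03 1.63839789e+00] [ 0.72031125 -4.86092172 -0.12572894] 8.280626543400149e-05
rail x -0.0552601505365529 y -0.0003554221913188967
```

View pics/c3.png

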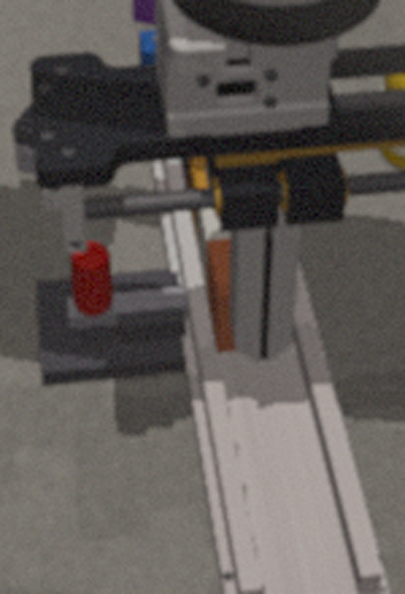

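View pics/wrist2.png

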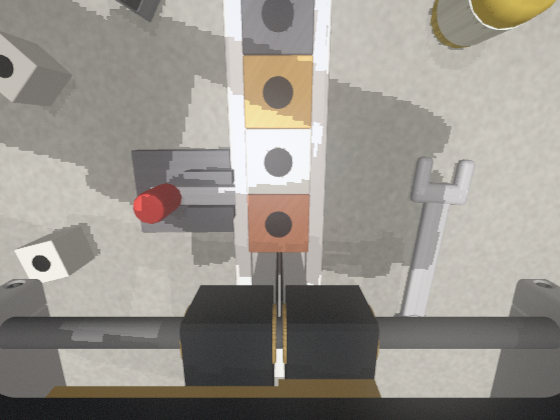

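Contact is made: wrist force about 5 N, fingertips against copper at (279,252), row still touching. I'll keep pushing slowly.

Emit:
drive_tool(
  series=[
    [[0, 0, 0, 0.3, 0, 0, 0], [0, 0, 0, 0.6, 0, 0, 0], [0, 0, 0, 0.9, 0, 0, 0], [0, 0, 0, 1.2, 0, 0, 0], [0, 0, 0, 1.5, 0, 0, 0], [0, 0, 0, 1.8, 0, 0, 0], [0, 0, 0, 2.1, 0, 0, 0], [0, 0, 0, 2.4, 0, 0, 0], [0, 0, 0, 2.7, 0, 0, 0], [0, 0, 0, 3, 0, 0, 0], [0, 0, 0, 3.3, 0, 0, 0], [0, 0, 0, 3.6, 0, 0, 0], [0, 0, 0, 3.8, 0, 0, 0], [0, 0, 0, 3.9, 0, 0, 0]],
  ],
)

```text
time: 4.8
tool_pos: [0.6008, -0.0466, 0.0242]
ee_rot: [3.14, 0.003, 1.639]
wrist_force: [0.1, -5.4, 0.9]
width: 0.0005
```

```bash
python3 - <<'E'
from h import *
o=robot.get_obs();print(o['time'],o['tool_pos'],o['ee_rot'],o['wrist_force'],o['width'])
d=o['tool_pos']-[.5992,-.0307,0];print('rail x',d@[-.0702,.9975,0],'y',d@[-.9975,-.0702,0])
snap('wrist','wrist3')
E
```

```text
4.8 [ 0.60081179 -0.0466015   0.02421266] [3.14037919e+00 2.86274509e-03 1.63886289e+00] [ 0.12004506 -5.39806773  0.92341744] 0.00048125563879077146
rail x -0.015974897192431878 y -0.0004914779026674577
```

View pics/wrist3.png

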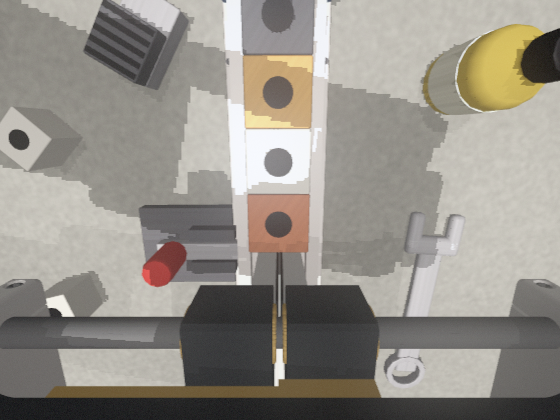

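Emit:
drive_tool(
  series=[
    [[0, 0, 0, 0.1, 0, 0, 0], [0, 0, 0, 0.2, 0, 0, 0], [0, 0, 0, 0.25, 0, 0, 0]],
  ],
)

```text
time: 5.15
tool_pos: [0.6007, -0.046, 0.0242]
ee_rot: [3.14, 0.006, 1.639]
wrist_force: [0.5, -9.5, -0.3]
width: 0.0002
```

Emit:
drive_tool(
  series=[
    [[0, 0, 0, 0.3, 0, 0, 0], [0, 0, 0, 0.4, 0, 0, 0], [0, 0, 0, 0.4, 0, 0, 0]],
  ],
)

```text
time: 5.45
tool_pos: [0.6008, -0.046, 0.0243]
ee_rot: [3.14, 0.014, 1.638]
wrist_force: [0.4, -12.4, -0.9]
width: 0.0005
```

```bash
python3 - <<'E'
from h import *
o=robot.get_obs();print(o['time'],o['tool_pos'],o['ee_rot'],o['wrist_force'],o['width'])
d=o['tool_pos']-[.5992,-.0307,0];print('rail x',d@[-.0702,.9975,0],'y',d@[-.9975,-.0702,0])
s=snap('top','top4')
cv2.imwrite('pics/c4.png',cv2.resize(s['img'][180:310,220:420],None,fx=4,fy=4,interpolation=cv2.INTER_CUBIC))
E
```

```text
5.45 [ 0.60077877 -0.04601524  0.02432856] [3.14014731 0.01371982 1.63768796] [  0.42505569 -12.36649144  -0.91013709] 0.0005194826619509909
rail x -0.015387778120094796 y -0.0004996975843509417
```

View pics/c4.png

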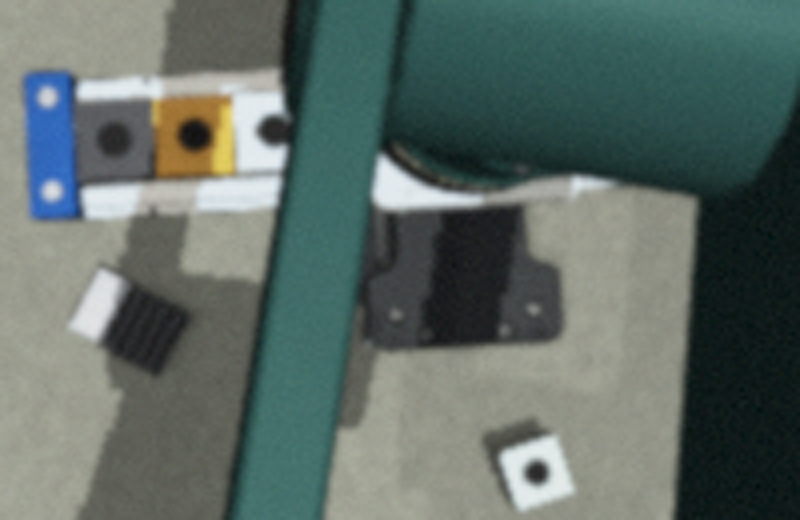

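Dark is flush on the stop (crop column 76) and the force rises to 12 N with no further motion, so the row is home. I'll back off and rise.

Emit:
drive_tool(
  series=[
    [[0, 0, 0, -0.5, 0, 0, 0], [0, 0, 0, -1.5, 0, 0, 0], [0, 0, 0, -2.5, 0, 0, 0], [0, 0, 0, -3, 0, -2, 0], [0, 0, 0, -3, 0, -5, 0], [0, 0, 0, -3, 0, -8, 0], [0, 0, 0, -3, 0, -8, 0]],
  ],
)

```text
time: 6.2
tool_pos: [0.6058, -0.0754, 0.1104]
ee_rot: [3.13, 0.015, 1.638]
wrist_force: [-0.1, -0.8, 0.9]
width: 0.0008
```

```bash
python3 - <<'E'
from h import *
from scipy.spatial.transform import Rotation as R
o=robot.get_obs();print(o['time'],o['tool_pos'],o['ee_rot'],o['wrist_force'],o['width'])
R0=R.from_euler('xyz',o['ee_rot']); 
e=np.array([-.0702,.9975,0]);n=np.array([-.9975,-.0702,0]); O=np.array([.5992,-.0307,0])
for x,y,z in [(-.018,.115,.1),(-.018,.115,.034)]:
    T=O+x*e+y*n; T[2]=z; Rt=R.from_euler('xyz',[np.pi,0,1.641])
    print(T,'turn',(R0.inv()*Rt).as_rotvec().round(4),'shift cm',(R0.inv().apply(T-o['tool_pos'])*100).round(2))
snap('wrist','wrist5')
E
```

```text
6.2 [ 0.6057855  -0.07538685  0.11040582] [3.13024095 0.01514635 1.63750376] [-0.09279939 -0.75729733  0.90160942] 0.0007528316012953972
[ 0.4857511 -0.056728   0.1      ] turn [ 0.0113  0.0152 -0.0034] shift cm [  2.68 -11.86   0.87]
[ 0.4857511 -0.056728   0.034    ] turn [ 0.0113  0.0152 -0.0034] shift cm [  2.78 -11.94   7.46]
```

View pics/wrist5.png

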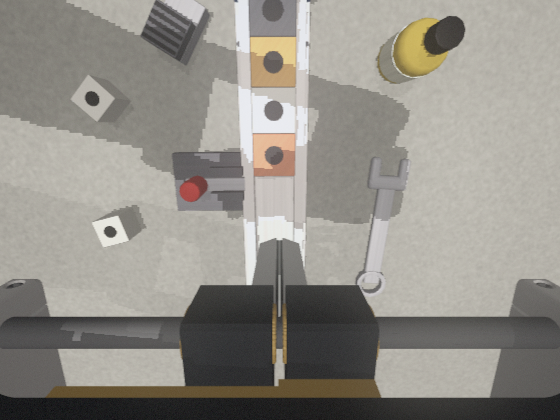

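```bash
python3 - <<'E'
from h import *
e=np.array([-.0702,.9975,0]);n=np.array([-.9975,-.0702,0]); O=np.array([.5992,-.0307,0])
s=load('wrist5')
for k,u,v,z in [('copper',274,155,.048),('white',274,111,.048),('brass',273,62,.048),('dark',272,10,.048),('knob',191,191,.052),('decoyA',110,232,.03),('decoyB',92,99,.03)]:
    p=atz(s,u,v,z); print(k,p.round(4),'rail',((p-O)@e).round(4),((p-O)@n).round(4))
E
```

```text
copper [ 0.5993 -0.0186  0.048 ] rail 0.0121 -0.001
white [0.5972 0.0151 0.048 ] rail 0.0458 -0.0012
brass [0.5943 0.0496 0.048 ] rail 0.0804 -0.0008
dark [0.5915 0.0831 0.048 ] rail 0.1141 -0.0003
knob [ 0.5332 -0.0518  0.052 ] rail -0.0165 0.0673
decoyA [ 0.4515 -0.1011  0.03  ] rail -0.0599 0.1523
decoyB [0.4474 0.015  0.03  ] rail 0.0563 0.1482
```

The row measures home: rail x is 12, 46, 80 and 114 mm, all within about 1 mm of nominal. The loose white blocks are clear of the path. Next I'll go behind the knob.

Emit:
drive_tool(
  series=[
    [[0.011, 0.015, -0.003, 0.7, -3, 0.3, 0], [0.011, 0.015, -0.003, 1.4, -6, 0.6, 0], [0.011, 0.015, -0.003, 2.1, -9, 0.8, 0], [0.011, 0.015, -0.003, 2.7, -11.9, 0.9, 0], [0.011, 0.015, -0.003, 2.7, -11.9, 0.9, 0], [0.011, 0.015, -0.003, 2.7, -11.9, 3, 0], [0.011, 0.015, -0.003, 2.7, -11.9, 5, 0], [0.011, 0.015, -0.003, 2.8, -11.9, 7, 0], [0.011, 0.015, -0.003, 2.8, -11.9, 7.5, 0], [0.011, 0.015, -0.003, 2.8, -11.9, 7.5, 0]],
  ],
)

```text
time: 7.25
tool_pos: [0.4837, -0.0559, 0.0298]
ee_rot: [-3.135, -0.002, 1.641]
wrist_force: [-0.1, 0.1, -1.0]
width: 0.0003
```

```bash
python3 - <<'E'
from h import *
o=robot.get_obs();print(o['time'],o['tool_pos'],o['ee_rot'],o['wrist_force'],o['width'])
d=o['tool_pos']-[.5992,-.0307,0];print('rail x',d@[-.0702,.9975,0],'y',d@[-.9975,-.0702,0])
snap('wrist','wrist6');s=snap('side','side6')
cv2.imwrite('pics/c6.png',cv2.resize(s['img'][190:410,160:360],None,fx=2.7,fy=2.7,interpolation=cv2.INTER_CUBIC))
E
```

```text
7.25 [ 0.48369458 -0.05592552  0.02982262] [-3.13466364e+00 -2.02933916e-03  1.64058382e+00] [-0.05043117  0.10924146 -0.99280113] 0.0003024550141443018
rail x -0.017053978768114493 y 0.11698749046944058
```

View pics/wrist6.png

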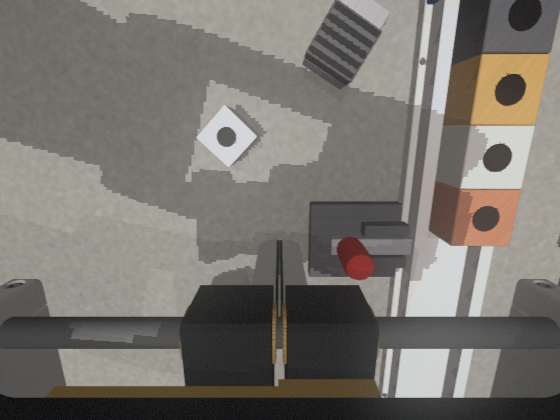

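View pics/c6.png

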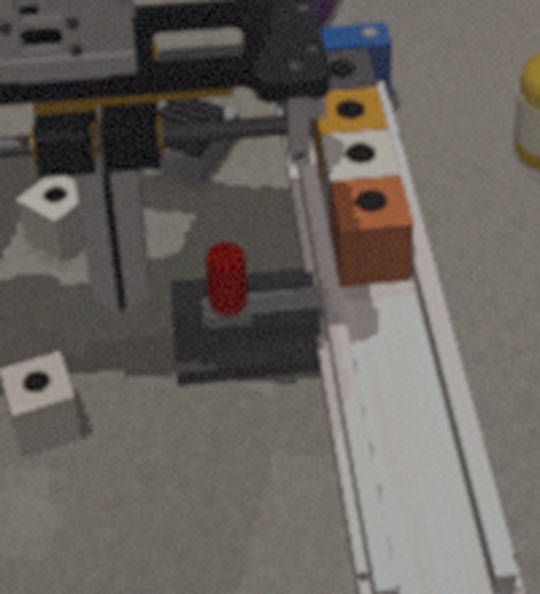

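Emit:
drive_tool(
  series=[
    [[-0.005, 0, 0, -0.1, 0.5, -0.3, 0], [-0.005, 0, 0, -0.1, 1, -0.3, 0], [-0.005, 0, 0, -0.1, 1.5, -0.3, 0], [-0.005, 0, 0, -0.1, 2, -0.3, 0], [-0.005, 0, 0, -0.1, 2.3, -0.3, 0], [-0.005, 0, 0, -0.1, 2.6, -0.3, 0], [-0.005, 0, 0, -0.1, 2.9, -0.3, 0], [-0.005, 0, 0, -0.1, 3.2, -0.3, 0], [-0.005, 0, 0, -0.1, 3.5, -0.3, 0], [-0.005, 0, 0, -0.1, 3.8, -0.3, 0], [-0.005, 0, 0, -0.1, 4.1, -0.3, 0], [-0.005, 0, 0, -0.1, 4.4, -0.3, 0], [-0.005, 0, 0, -0.1, 4.7, -0.3, 0], [-0.005, 0, 0, -0.1, 5, -0.3, 0], [-0.005, 0, 0, -0.1, 5.2, -0.3, 0]],
  ],
)

```text
time: 8.85
tool_pos: [0.5373, -0.0536, 0.0346]
ee_rot: [3.14, -0.001, 1.641]
wrist_force: [-2.4, -0.6, 1.6]
width: 0.0008
```

```bash
python3 - <<'E'
from h import *
o=robot.get_obs();print(o['time'],o['tool_pos'],o['ee_rot'],o['wrist_force'],o['width'])
d=o['tool_pos']-[.5992,-.0307,0];print('rail x',d@[-.0702,.9975,0],'y',d@[-.9975,-.0702,0])
snap('wrist','wrist7')
E
```

```text
8.85 [ 0.5373076  -0.05355528  0.03462404] [ 3.13971216e+00 -9.24528182e-04  1.64063871e+00] [-2.43967328 -0.62098024  1.55399037] 0.0007614490661692983
rail x -0.018453299353491152 y 0.06334210522207724
```

View pics/wrist7.png

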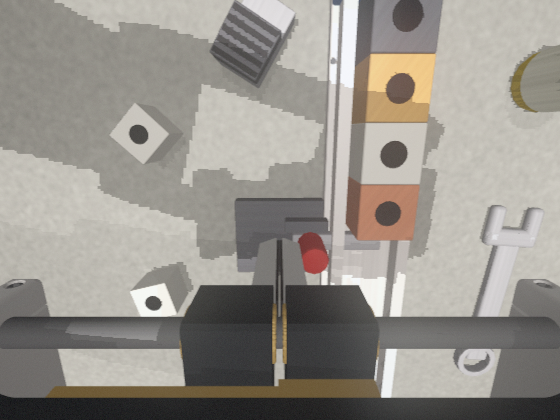

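The bolt bar now crosses behind copper (bar at (365,242)) with about 2.4 N on the knob. I'll press on in small steps until the force rises.

Emit:
drive_tool(
  series=[
    [[0, 0, 0, 0, 0.1, 0, 0], [0, 0, 0, 0, 0.2, 0, 0], [0, 0, 0, 0, 0.3, 0, 0], [0, 0, 0, 0, 0.3, 0, 0]],
  ],
)

```text
time: 9.3
tool_pos: [0.5393, -0.0534, 0.0346]
ee_rot: [-3.141, -0.001, 1.641]
wrist_force: [-5.7, -0.4, 2.8]
width: 0.0003
```

Emit:
drive_tool(
  series=[
    [[0, 0, 0, 0, 0.2, 0, 0], [0, 0, 0, 0, 0.3, 0, 0], [0, 0, 0, 0, 0.4, 0, 0], [0, 0, 0, 0, 0.4, 0, 0]],
  ],
)

```text
time: 9.7
tool_pos: [0.5394, -0.0534, 0.0346]
ee_rot: [-3.132, -0.001, 1.641]
wrist_force: [-12.5, 0.1, 8.4]
width: 0.0004
```

The bolt is hard against its end: no motion at 12 N, with the tool at rail y of about 61 mm against 61.5 mm expected. Retreating.

Emit:
drive_tool(
  series=[
    [[0, 0, 0, 0, -0.5, 0, 0], [0, 0, 0, 0, -1.5, 0, 0], [0, 0, 0, 0, -3, 0, 0], [0, 0, 0, 0, -4, -3, 0], [0, 0, 0, 0, -4, -7, 0], [0, 0, 0, 0, -5, -11, 0], [0, 0, 0, 0, -9, -14, 0], [0, 0, 0, 0, -13, -15, 0], [0, 0, 0, -4, -17, -15, 0], [0, 0, 0, -8, -19, -15, 0], [0, 0, 0, -12, -19, -15, 0], [0, 0, 0, -16, -19, -15, 0], [0, 0, 0, -20, -19, -15, 0], [0, 0, 0, -20, -19, -15, 0]],
  ],
)

```text
time: 11.1
tool_pos: [0.3651, -0.2702, 0.1858]
ee_rot: [-3.132, 0.001, 1.636]
wrist_force: [1.0, 1.4, 0.1]
width: 0.0002
```

```bash
python3 - <<'E'
from h import *
o=robot.get_obs();print(o['time'],o['tool_pos'],o['qvel'].round(3),o['wrist_force'])
s=snap('top','top8')
cv2.imwrite('pics/c8.png',cv2.resize(s['img'][130:310,220:420],None,fx=3,fy=3,interpolation=cv2.INTER_CUBIC))
s=snap('side','side8')
cv2.imwrite('pics/d8.png',cv2.resize(s['img'][190:410,160:440],None,fx=2.7,fy=2.7,interpolation=cv2.INTER_CUBIC))
E
```

```text
11.1 [ 0.36509993 -0.27016742  0.1857615 ] [ 0.056 -0.042  0.039  0.041  0.054  0.04 ] [1.02283591 1.36009546 0.13664966]
```

View pics/c8.png

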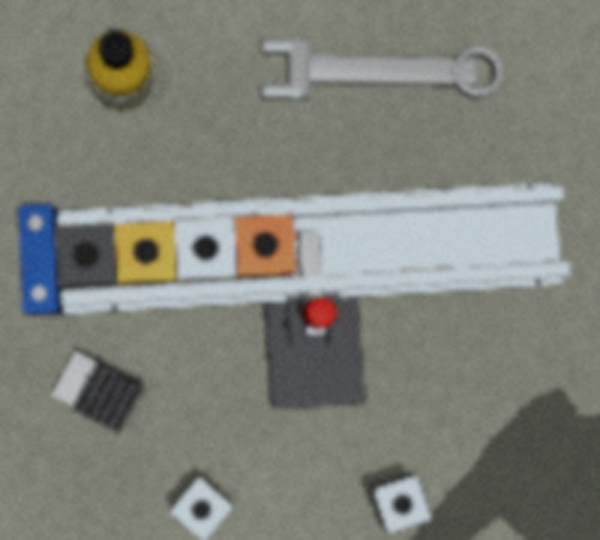

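View pics/d8.png

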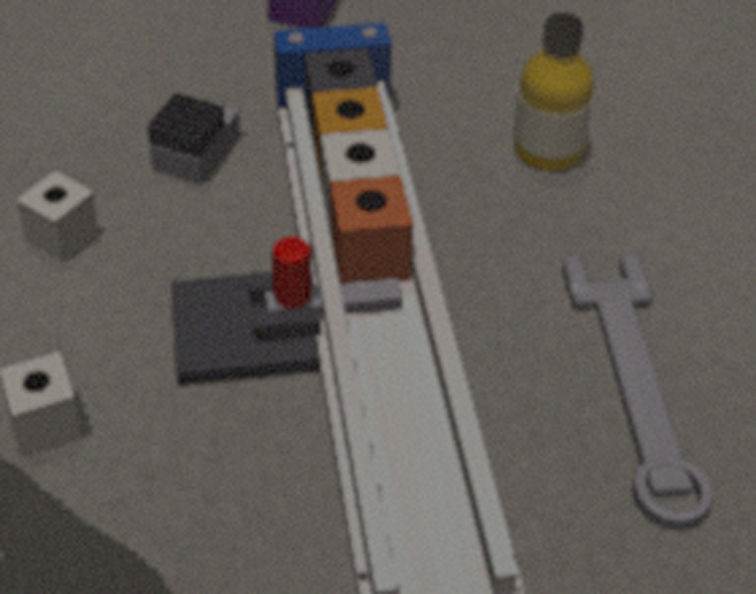

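```bash
python3 - <<'E'
from h import *
e=np.array([-.0702,.9975,0]);n=np.array([-.9975,-.0702,0]); O=np.array([.5992,-.0307,0])
s=load('top8')
for k,x,y,z in [('dark',86,254,.048),('brass',146,250,.048),('white',206,247,.048),('copper',265,244,.048),('knob',321,312,.052)]:
    p=atz(s,220+x/3-.33,130+y/3-.33,z); print(k,((p-O)@e).round(4),((p-O)@n).round(4))
E
```

```text
dark 0.1133 -0.0011
brass 0.0792 -0.0015
white 0.0451 -0.0012
copper 0.0114 -0.001
knob -0.0173 0.0395
```

Emit:
drive_tool(
  series=[
    [[0, 0, 0, 0, 0, 0, 0], [0, 0, 0, 0, 0, 0, 0]],
  ],
)

```text
time: 11.4
tool_pos: [0.3654, -0.2657, 0.1861]
ee_rot: [-3.133, -0.001, 1.64]
wrist_force: [0.7, -0.5, -0.8]
width: 0.0009
```

```bash
python3 -c "
from h import *
print(robot.close_job())"
```

```text
the job is handed in; nothing more can be done
None
```

I pushed the four-block row home as one train from its copper tail, slid the bolt fully across by its knob, moved the hand clear and handed the job in at about 11.4 s. Handing it in gives no verdict, so the result below is from my own checks.

- **Row:** the last top view puts the block centres at rail x of 113.3, 79.2, 45.1 and 11.4 mm, against 113, 79, 45 and 11 mm for a row that is home. They lie within 1.5 mm of the channel's middle, stand flat and touch.
- **Bolt:** the knob measures 39.5 mm in rail y, against 40 mm for fully across, and the bolt stopped moving under a 12 N push.
- **Surroundings:** the wrench, the bottle, the jaw and the look-alikes show no visible movement. The highest wrist reading between moves was about 15 N.

No check failed. An earlier wrist-camera reading put the row about 1 mm further forward, which is within the calibration error.

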